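# Put the forming blocks back in their fitted tray

## Robot

A 7-joint arm with a two-finger parallel gripper is mounted at the origin on the work surface. World frame = base frame: x ahead of the robot, y to its left, z up, the work surface at z = 0. Lengths are in m, angles in rad, forces in N, time in s.
With the tool pointing down it reaches from about 0.425 to 0.825 m from the base axis. Payload 3.6 kg.
Tool frame: the origin (TCP) lies on the centre line of the jaws, within the pads' length; the fingertips stand bot.tip_reach ahead of it and the grasp point (between the pads) lies 3 mm ahead of it (bot.tip_reach is the distance from the TCP to the fingertips, in m); z points along the fingers, y is the line along which they close (so a half turn about z gives the same grasp; the last joint's range is limited). The gripper opens to 85 mm and grips with 20 to 120 N. Pads are 22 mm wide; open, the fingers measure 114 mm over their backs; the gripper's body (76 mm by 85 mm) begins 54 mm behind the grasp point. The pads swing forward as they close: fully open they stand 13 mm farther back than shut.
Start: joints at [-1.228, 0.615, -0.013, 1.423, 0.008, 1.103, -0.04], TCP at [0.235, 0.606, 0.253] pointing down, gripper open.
Joint ranges: [-3.12, 3.12], [-0.3, 2.06], [-1.34, 1.32], [0.26, 2.42], [-1.36, 4.5], [0.01, 1.98], [-2.84, 2.84]. Speed limits (rad/s): [2.79, 2.79, 3.14, 3.14, 3.14, 3.14, 3.14].

## Interface

Orientations are given as [roll, pitch, yaw] about the fixed x, y, z axes, in that order (R = Rz(yaw) Ry(pitch) Rx(roll)).
In Python, from plant import bot gives the robot as it stands.
- The arm moves only by the tool play_rows, never from a script. Its argument "steps" is a list of rows, each an object with "claw": the finger opening in m, from 0 to 0.0854; "slide": the shift along the tool's x, y, z in m, a list of three; "angular": the turn, a rotation vector about the tool's x, y, z in degrees, a list of three. A call has exactly 8 rows; each row shifts and turns the commanded pose from where the row before left it, along the tool's axes as they then stand; what a row does not reach is not made up. A row lasts 1/8 s, in which the tool goes at most 62.5 mm and 10.7 degrees, less where a joint would pass 70% of its speed; a pose out of reach is approached as far as the arm can. A call is refused whole if a number of a shift passes 0.0625 or a number of a turn 10.7, either way. A call with a gripper value outside its range is refused whole. The fingers move at their own pace and stop on an object; "squeeze" is the grip in N (left out, the last holds). Time passes only in rows, so rows that do not move let the fingers close, or fill a call up. It gives the time, the measured TCP pose, the force, the opening and the grip force at its end, in the units of the state.
- bot.read_state(): the state, without advancing time (a new reading comes with each control period).
- bot.read_camera(name): name is "scene" or "top" or "wrist"; returns (picture, depth): 480x640x3 uint8, red, green, blue; 480x640 float32, m along the optical axis (not along the pixel's ray), 0 where there is no reading.
- bot.camera_model(name): a dict with "fx", "fy", "cx", "cy" (pixels), "eye" and "attitude" of the camera in the world; the wrist camera has in their place "mount" (4x4, takes a point from camera to tool coordinates, whose origin is the TCP and whose axes are the flange's). Camera axes: x right, y down, z forward; pixel columns grow to the right and rows downward; lengths in m; the calibration is good to about 2 mm. A picture is of the moment at which its call begins: read the wrist's pose just before it. camera_model takes no time and is no camera call.
- bot.finish_job(): hands the job in; it is judged then, once.
The state is a dict: "time_s": time; "joints": joint angles; "joint_velocities": joint speeds; "joint_torque": joint torques, N m; "eef_pos": TCP position; "tool_rot": TCP orientation; "contact_force": force on the tool from outside, world axes, zero at the start; "wrist_torque": the same for the moment, N m; "finger_gap": opening from 0.0 (shut) to 1.0 (fully open); "gripper_force": force on a finger pad.
Only numpy, scipy, OpenCV 4.12 (cv2) and the standard library are available. Lean on these libraries where they do the work, as an engineer would, in place of code of your own. Each camera call takes 0.05 s, during which the arm holds its last target. There are 200 camera calls.

## Task

Gather the four steel forming blocks, the ones with hollows, holes or grooves cut in their tops, into the wooden tray: each goes upright into the cork recess cut to its own shape and size, sitting flat on the recess's floor. Leave the two plain flat-topped blocks where they stand on the bench.

Things in the scene. Friction and masses are not known exactly. Their poses are not given: they have to be found in the camera images.
- doming_block: Doming block: square bright steel block 45 x 45 x 30 mm high, about 0.4 kg, with one big round hollow (30 mm wide, 12 mm deep) in its top. Origin: centre of its underside, z up; it stands on the bench, loose, at any yaw.
- swage_block: Swage block: oblong steel block 65 (its x) x 40 (its y) x 28 mm high, about 0.5 kg, with three grooves 8 to 14 mm wide and 9 mm deep across its top, running along its y. Origin: centre of its underside, z up; it stands on the bench, loose, at any yaw.
- collet_block: Collet block: long narrow steel block 85 (its x) x 28 (its y) x 28 mm high, about 0.5 kg, with a row of four round holes (18 down to 10 mm wide, 12 mm deep) along its top. Origin: centre of its underside, z up; it stands on the bench, loose, at any yaw. Either way round will do in its recess.
- round_die: Round doming die: steel cylinder 48 mm across and 28 mm high, about 0.35 kg, with one round hollow (30 mm wide, 12 mm deep) in its top. Origin: centre of its underside, z up; it stands on the bench, loose, at any yaw.
- nest_square: Square-recess cork insert in the wooden tray, fixed, 108 (its x) x 86 (its y) x 10 mm; recess in its middle, lined with grey felt: 57 x 57 mm, for the doming block. Origin: centre of its underside, 4 mm above the bench; recess floor 4 mm and rim 10 mm above the origin. The four inserts lie two by two in any order, all turned alike, 110 mm apart in x, 88 in y; tray wall 18 mm high.
- nest_oblong: Oblong-recess cork insert in the wooden tray, fixed, 108 (its x) x 86 (its y) x 10 mm; recess in its middle, lined with grey felt: 77 (x) x 52 (y) mm, for the swage block. Origin: centre of its underside, 4 mm above the bench; recess floor 4 mm and rim 10 mm above the origin. The four inserts lie two by two in any order, all turned alike, 110 mm apart in x, 88 in y; tray wall 18 mm high.
- nest_long: Long-recess cork insert in the wooden tray, fixed, 108 (its x) x 86 (its y) x 10 mm; recess in its middle, lined with grey felt: 97 (x) x 40 (y) mm, for the collet block. Origin: centre of its underside, 4 mm above the bench; recess floor 4 mm and rim 10 mm above the origin. The four inserts lie two by two in any order, all turned alike, 110 mm apart in x, 88 in y; tray wall 18 mm high.
- nest_round: Round-recess cork insert in the wooden tray, fixed, 108 (its x) x 86 (its y) x 10 mm; recess in its middle, lined with grey felt: 60 mm across, for the round die. Origin: centre of its underside, 4 mm above the bench; recess floor 4 mm and rim 10 mm above the origin. The four inserts lie two by two in any order, all turned alike, 110 mm apart in x, 88 in y; tray wall 18 mm high.
- flat_square: Flat square bench block: plain steel, 45 x 45 x 30 mm high, no hollow in its smooth top. Not part of the set. Origin: centre of its underside, z up; it stands on the bench, loose, at any yaw.
- flat_oblong: Flat oblong bench block: plain steel, 65 (its x) x 40 (its y) x 28 mm high, no grooves in its smooth top. Not part of the set. Origin: centre of its underside, z up; it stands on the bench, loose, at any yaw.
There are look-alikes about, which are no part of the job. What is shaped like the doming_block but green is not meant.

How it is judged:
By the outcome, as a careful person would: the job done as asked, in the order asked, and still so for the second after the job is handed in, with the robot touching nothing.
It also fails if it takes over 102 s, if anything falls off the work surface, if the arm or the gripper's body presses on something with over 40 N, if the wrist force passes 120 N, or if a joint passes its speed limit or range.

## Working session

There is one attempt and no reset: what is moved stays moved. The work goes in short steps, Python scripts to look and compute and a tool call to move; the robot and the scene stay as the last step left them, time stands still between calls to the robot, and variables do not carry over. Pictures are saved under pics/ and viewed, at most 14 in all, crops included, and the job is handed in when it is done.

Besides the shell and the picture viewer there is one more tool, called after "Request:" as name([rows], argument=value, ...), one row to a line, values as JSON. play_rows: Moves the arm, as the interface text tells. Its arguments: {"type":"object","properties":{"steps":{"type":"array"},"squeeze":{"type":"number"}},"required":["steps"]}

```bash
mkdir -p pics; ls
python3 - <<'E'
from plant import bot
import cv2, numpy as np
s=bot.read_state(); print(s['time_s'],s['eef_pos'],s['tool_rot'],s['contact_force'],s['finger_gap'],bot.tip_reach)
for n in ['scene','top','wrist']:
    m=bot.camera_model(n); print(n,m)
    p,d=bot.read_camera(n); np.savez(n+'0.npz',p=p,d=d)
    cv2.imwrite(f'pics/{n}0.png',p[...,::-1]); print(d.min(),d.max())
E
```

```text
pics
0.0 [0.23464288 0.6054059  0.25214545] [-3.13901170e+00  4.92334031e-06  2.77185868e+00] [-0.32014197  0.27397809  0.23173988] 0.9991746243959463 0.022
scene {'fx': 488.00548178007716, 'fy': 488.00548178007716, 'cx': 318.5908567422639, 'cy': 239.47708314221558, 'eye': array([0.94095697, 0.23744996, 0.85123383]), 'attitude': array([-2.58144902,  0.01186365,  2.06997362])}
0.0 1.886147
top {'fx': 600.2162445971703, 'fy': 600.2162445971703, 'cx': 316.2002259336373, 'cy': 242.97597718619673, 'eye': array([ 0.29991475, -0.01310938,  1.21801837]), 'attitude': array([-2.95524676,  0.00480687, -1.59905384])}
0.0 2.1897445
wrist {'fx': 356.68358260972144, 'fy': 356.68358260972144, 'cx': 321.62441697237153, 'cy': 238.67076161694501, 'mount': array([[ 1.89957301e-04, -9.50821577e-01, -3.09739070e-01,
         7.98076675e-02],
       [ 9.99999973e-01,  1.39730188e-04,  1.84344901e-04,
         3.90901722e-04],
       [-1.31999211e-04, -3.09739097e-01,  9.50821579e-01,
        -1.21019466e-01],
       [ 0.00000000e+00,  0.00000000e+00,  0.00000000e+00,
         1.00000000e+00]])}
0.0 1.4219402
```

View pics/top0.png

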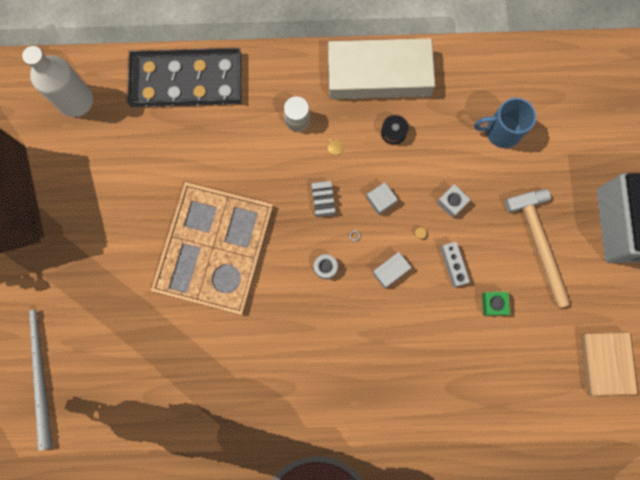

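View pics/scene0.png

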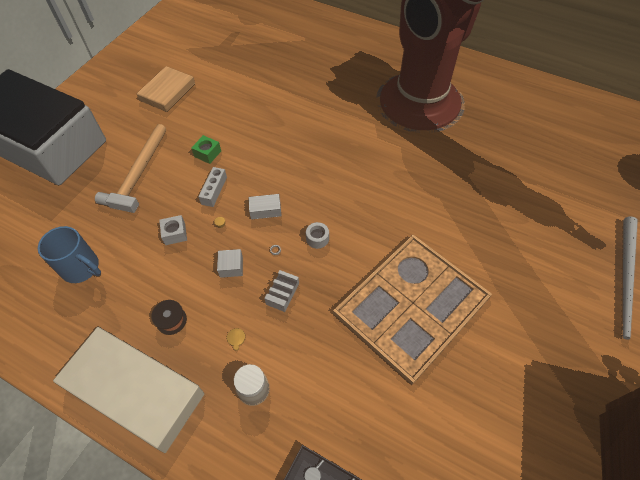

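The top view shows the swage block at (323,199), doming block at (454,200), round die at (326,266) and collet block at (456,264). The flat blocks are at (382,198) and (393,270), and the green look-alike is at (497,303). The tray recesses are at (202,217), (241,227), (185,266) and round (226,278).

```bash
cat > h.py <<'E'
import numpy as np, cv2
from scipy.spatial.transform import Rotation as R
from plant import bot
def cam(n, st=None):
    m=bot.camera_model(n)
    if n=='wrist':
        Rt=R.from_euler('xyz',st['tool_rot']).as_matrix(); M=m['mount']
        Rc=Rt@M[:3,:3]; eye=Rt@M[:3,3]+st['eef_pos']
    else: Rc=R.from_euler('xyz',m['attitude']).as_matrix(); eye=m['eye']
    return m,Rc,eye
def world(n,d,st=None):
    m,Rc,eye=cam(n,st); v,u=np.mgrid[:480,:640]
    P=np.stack([(u-m['cx'])/m['fx']*d,(v-m['cy'])/m['fy']*d,d],-1)
    return P@Rc.T+eye
def ray(n,uv,z,st=None):
    m,Rc,eye=cam(n,st); uv=np.atleast_2d(uv)
    r=np.c_[(uv[:,0]-m['cx'])/m['fx'],(uv[:,1]-m['cy'])/m['fy'],np.ones(len(uv))]@Rc.T
    return eye+r*((z-eye[2])/r[:,2])[:,None]
def rect(P):
    (c,s,a)=cv2.minAreaRect((P[:,:2]*1000).astype(np.float32))
    if s[0]<s[1]: s=s[::-1]; a+=90
    return np.round(c,1),np.round(s,1),round((a+90)%180-90,1)  # long-axis angle deg
E
python3 - <<'E'
from h import *
for n,pts in {'top':dict(swage=(323,199),fsq=(382,198),dom=(454,200),rnd=(326,266),fob=(393,270),col=(456,264),green=(497,303)),
  'scene':dict(swage=(282,290),fsq=(230,263),dom=(173,230),rnd=(317,234),fob=(265,206),col=(212,186))}.items():
    f=np.load(n+'0.npz'); W=world(n,f['d']); sat=cv2.cvtColor(f['p'],cv2.COLOR_RGB2HSV)[...,1]
    print(n)
    for k,(u,v) in pts.items():
        sub=np.zeros((480,640),bool); sub[v-32:v+33,u-32:u+33]=1
        m=(sub&(W[...,2]>.022)&(W[...,2]<.04)).astype(np.uint8)
        c,l,s,ce=cv2.connectedComponentsWithStats(m)
        i=1+np.argmin([np.hypot(*(ce[j]-(u,v)))-s[j,4]/50 for j in range(1,c)])
        P=W[l==i]; print(k,s[i,4],'z',np.percentile(P[:,2],[5,50,95]).round(4),*rect(P))
    g=((sat<70)&(W[...,2]<.02)&(W[...,2]>.003)).astype(np.uint8)
    g=cv2.morphologyEx(g,cv2.MORPH_OPEN,np.ones((3,3)))
    c,l,s,ce=cv2.connectedComponentsWithStats(g)
    for i in range(1,c):
        if 250<s[i,4]<3000:
            ii=np.argwhere(l==i)[:,::-1]; 
            P=ray(n,ii,.008); print('recess',ce[i].round(),s[i,4],np.median(W[l==i][:,2]).round(4),*rect(P))
E
```

```text
top
swage 95 z [0.0223 0.0271 0.0321] [614.5 -31.2] [39.  16.6] 89.0
fsq 491 z [0.025  0.0299 0.0336] [ 617.2 -150.6] [46.1 45.6] 33.8
dom 349 z [0.0242 0.0295 0.0334] [ 608.1 -298.3] [48.  43.3] -47.1
rnd 275 z [0.024  0.0277 0.0317] [478.5 -31.1] [46.3 46.2] -0.7
fob 647 z [0.0243 0.0279 0.0319] [ 467.8 -163.9] [65.8 40.1] -54.5
col 480 z [0.0236 0.0279 0.032 ] [ 475.9 -292.1] [85.5 29.6] 13.4
green 397 z [0.024  0.0296 0.0336] [ 394.6 -368. ] [47.5 45.3] 89.1
recess [200. 216.] 675 0.0089 [591.2 225.4] [55.9 54.7] -16.8
recess [241. 227.] 844 0.0087 [566.2 140.6] [75.8 49.9] -15.8
recess [184. 268.] 845 0.009 [485.1 256.3] [95.4 38.4] -16.3
recess [226. 278.] 614 0.0089 [460.2 171.4] [57.  55.2] 88.4
scene
swage 104 z [0.0225 0.0276 0.0303] [627.  -28.5] [39.3 11.5] -84.2
fsq 520 z [0.0256 0.0303 0.0329] [ 616.2 -149.9] [47.4 45.1] 32.4
dom 372 z [0.0235 0.0298 0.0325] [ 605.9 -297.9] [50.1 45.5] 43.2
rnd 270 z [0.0236 0.0278 0.0303] [477.6 -29.9] [49.1 44.5] 29.1
fob 524 z [0.0247 0.0283 0.0307] [ 466.2 -163. ] [64.8 43.9] -54.1
col 411 z [0.0228 0.0279 0.0305] [ 473.8 -291.1] [88.7 30.3] 14.2
recess [20. 15.] 300 0.0108 [  213.9 -1156.5] [171.4  32.8] 0.6
recess [ 81. 161.] 305 0.0128 [ 550.  -605.4] [157.4  15.6] -0.1
recess [412. 270.] 589 0.0092 [456.2 171.1] [56.8 53.4] -61.7
recess [449. 299.] 922 0.0093 [481.4 256. ] [94.  38.5] -16.3
recess [375. 307.] 965 0.0093 [562.5 140.6] [75.7 49.4] -15.4
recess [412. 339.] 890 0.0092 [587.2 225.3] [55.5 55.1] 73.8
```

View pics/wrist0.png

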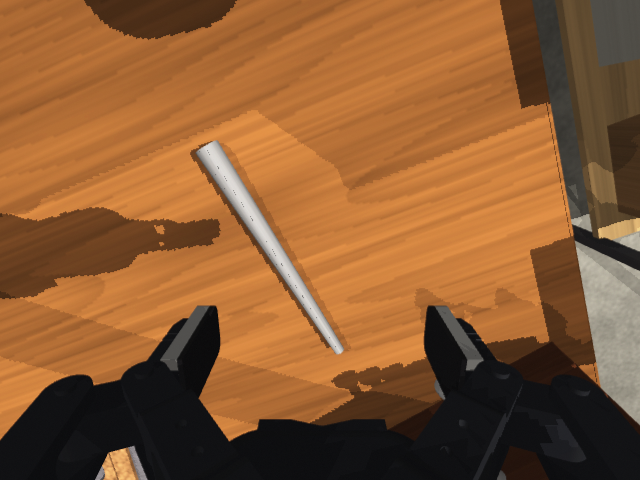

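The wrist view shows only the steel bar, between (207,150) and (340,350), so it is no use yet. The measured sizes and the 110 x 88 mm insert spacing check out, with the tray at yaw −16.2°. I still need a better fix on the swage block and a helper that plans rows.

```bash
cat >> h.py <<'E'
def plan(x,y,z,yaw,n,fill=0,st=None):
    """rows (mm/deg rounded) from the measured pose to a target (m, deg), tool pointing down"""
    st=st or bot.read_state(); A=R.from_euler('xyz',st['tool_rot']); B=R.from_euler('xyz',[180,0,yaw],degrees=True)
    d=(np.array([x,y,z])-st['eef_pos'])/n; w=(A.inv()*B).as_rotvec(degrees=True)/n
    print('dist',(d*n).round(4),'turn',(w*n).round(2))
    for i in range(n):
        print('slide',(A.inv().apply(d)).round(4).tolist(),'ang',w.round(2).tolist()); A=A*R.from_rotvec(w,degrees=True)
E
python3 - <<'E'
from h import *
for n,(u,v) in dict(top=(323,199),scene=(282,290)).items():
    f=np.load(n+'0.npz'); W=world(n,f['d']); sub=np.zeros((480,640),bool); sub[v-28:v+29,u-28:u+29]=1
    P=W[sub&(W[...,2]>.022)&(W[...,2]<.034)]; print(len(P),*rect(P))
plan(.60,-.03,.22,175,14)
E
```

```text
382 [620.3 -30.4] [65.8 40. ] 5.1
462 [618.6 -29.5] [66.6 40.6] 5.4
dist [ 0.3653 -0.6356 -0.0324] turn [-1.100e-01 -1.000e-02 -1.618e+01]
slide [-0.0407, -0.0329, 0.0024] ang [-0.01, -0.0, -1.16]
slide [-0.0401, -0.0337, 0.0024] ang [-0.01, -0.0, -1.16]
slide [-0.0394, -0.0345, 0.0024] ang [-0.01, -0.0, -1.16]
slide [-0.0387, -0.0353, 0.0024] ang [-0.01, -0.0, -1.16]
slide [-0.0379, -0.0361, 0.0024] ang [-0.01, -0.0, -1.16]
slide [-0.0372, -0.0368, 0.0024] ang [-0.01, -0.0, -1.16]
slide [-0.0365, -0.0376, 0.0024] ang [-0.01, -0.0, -1.16]
slide [-0.0357, -0.0383, 0.0024] ang [-0.01, -0.0, -1.16]
slide [-0.0349, -0.039, 0.0023] ang [-0.01, -0.0, -1.16]
slide [-0.0341, -0.0397, 0.0023] ang [-0.01, -0.0, -1.16]
slide [-0.0333, -0.0404, 0.0023] ang [-0.01, -0.0, -1.16]
slide [-0.0325, -0.0411, 0.0023] ang [-0.01, -0.0, -1.16]
slide [-0.0317, -0.0417, 0.0023] ang [-0.01, -0.0, -1.16]
slide [-0.0308, -0.0423, 0.0023] ang [-0.01, -0.0, -1.16]
```

Request:
play_rows([
  {"claw": 0.085, "slide": [-0.042, -0.0324, 0.002], "angular": [0, 0, 0]},
  {"claw": 0.085, "slide": [-0.042, -0.0324, 0.002], "angular": [0, 0, 0]},
  {"claw": 0.085, "slide": [-0.042, -0.0324, 0.002], "angular": [0, 0, 0]},
  {"claw": 0.085, "slide": [-0.042, -0.0324, 0.002], "angular": [0, 0, 0]},
  {"claw": 0.085, "slide": [-0.042, -0.0324, 0.002], "angular": [0, 0, 0]},
  {"claw": 0.085, "slide": [-0.042, -0.0324, 0.002], "angular": [0, 0, 0]},
  {"claw": 0.085, "slide": [-0.042, -0.0324, 0.002], "angular": [0, 0, 0]},
  {"claw": 0.085, "slide": [-0.042, -0.0324, 0.002], "angular": [0, 0, 0]},
], squeeze=60)

```text
time_s: 1.15
eef_pos: [0.4551, 0.2414, 0.2372]
tool_rot: [-3.142, -0.0, 2.772]
contact_force: [0.4, -0.3, -0.1]
finger_gap: 0.992
gripper_force: 0.0
```

Request:
play_rows([
  {"claw": 0.085, "slide": [-0.042, -0.0324, 0.002], "angular": [0, 0, 0]},
  {"claw": 0.085, "slide": [-0.042, -0.0324, 0.002], "angular": [0, 0, 0]},
  {"claw": 0.085, "slide": [-0.042, -0.0324, 0.002], "angular": [0, 0, 0]},
  {"claw": 0.085, "slide": [-0.042, -0.0324, 0.002], "angular": [0, 0, 0]},
  {"claw": 0.085, "slide": [-0.042, -0.0324, 0.002], "angular": [0, 0, -6.5]},
  {"claw": 0.085, "slide": [-0.042, -0.0324, 0.002], "angular": [0, 0, -6.5]},
  {"claw": 0.085, "slide": [0, 0, 0.002], "angular": [0, 0, -6.5]},
  {"claw": 0.085, "slide": [0, 0, 0.002], "angular": [0, 0, -6.5]},
])

```text
time_s: 2.15
eef_pos: [0.6241, -0.0271, 0.2204]
tool_rot: [3.141, -0.001, -3.056]
contact_force: [-0.0, -0.0, -0.6]
finger_gap: 0.995
gripper_force: 0.0
```

```bash
cat > look.py <<'E'
import sys
from h import *
# look.py tag zmin zmax : wrist view, blobs within a height band, rectangles in world mm
tag=sys.argv[1]; z0,z1=map(float,sys.argv[2:4])
st=bot.read_state(); p,d=bot.read_camera('wrist'); cv2.imwrite(f'pics/{tag}.png',p[...,::-1])
print(st['time_s'],st['eef_pos'].round(4),np.degrees(st['tool_rot']).round(2),st['finger_gap'])
W=world('wrist',d,st); np.savez('w.npz',p=p,d=d)
m=((d>0)&(W[...,2]>z0)&(W[...,2]<z1)).astype(np.uint8)
m[340:]=0
m=cv2.morphologyEx(cv2.morphologyEx(m,cv2.MORPH_OPEN,np.ones((3,3))),cv2.MORPH_CLOSE,np.ones((5,5)))
c,l,s,ce=cv2.connectedComponentsWithStats(m)
for i in range(1,c):
    if s[i,4]>150:
        P=W[(l==i)&(d>0)&(W[...,2]>z0)&(W[...,2]<z1)]; print(ce[i].round(),s[i,4],np.median(P[:,2]).round(4),*rect(P))
E
python3 look.py w1 .022 .036
```

```text
2.15 [ 0.6241 -0.0271  0.2204] [ 1.7999e+02 -8.0000e-02 -1.7508e+02] 0.9951896527363342
[14. 33.] 1419 0.0279 [ 496.8 -283.9] [38.8 27.8] 13.3
[158.  17.] 2723 0.0283 [ 482.7 -160.4] [73.8 33.2] -84.3
[333.  32.] 2093 0.0281 [478.3 -30.1] [47.2 46.3] -85.9
[ 22. 170.] 1840 0.0298 [ 606.2 -296.9] [46.4 46.2] -46.9
[184. 194.] 2697 0.0302 [ 616.  -149.8] [45.8 45. ] -56.9
[319. 177.] 415 0.0282 [589.9 -32.1] [39.8  7.4] -84.7
[319. 200.] 405 0.0283 [610.7 -30. ] [39.5  7.2] -84.7
[319. 219.] 403 0.0281 [628.8 -28.4] [40.   7.5] -84.4
[319. 237.] 553 0.0282 [645.4 -27.1] [39.1 11.3] -84.9
[148. 327.] 1051 0.0321 [ 750.8 -188.1] [50.  29.1] -83.9
```

Request:
play_rows([
  {"claw": 0.07, "slide": [0.0056, -0.0019, 0.042], "angular": [0, 0, -0.4]},
  {"claw": 0.07, "slide": [0, 0, 0.042], "angular": [0, 0, 0]},
  {"claw": 0.07, "slide": [0, 0, 0.042], "angular": [0, 0, 0]},
  {"claw": 0.07, "slide": [0, 0, 0.0414], "angular": [0, 0, 0]},
  {"claw": 0.07, "slide": [0, 0, 0.022], "angular": [0, 0, 0]},
  {"claw": 0.07, "slide": [0, 0, 0], "angular": [0, 0, 0]},
  {"claw": 0.03, "slide": [0, 0, 0], "angular": [0, 0, 0]},
  {"claw": 0.03, "slide": [0, 0, 0], "angular": [0, 0, 0]},
], squeeze=80)

```text
time_s: 3.2
eef_pos: [0.62, -0.0286, 0.0341]
tool_rot: [-3.141, 0.003, -3.051]
contact_force: [0.5, 0.2, -3.7]
finger_gap: 0.444
gripper_force: 80.5
```

Request:
play_rows([
  {"claw": 0.03, "slide": [0, 0, 0], "angular": [0, 0, 0]},
  {"claw": 0.03, "slide": [0, 0, 0], "angular": [0, 0, 0]},
  {"claw": 0.03, "slide": [0, 0, 0], "angular": [0, 0, 0]},
  {"claw": 0.03, "slide": [0, 0, -0.02], "angular": [0, 0, 0]},
  {"claw": 0.03, "slide": [0, 0, -0.04], "angular": [0, 0, 0]},
  {"claw": 0.03, "slide": [0, 0, -0.04], "angular": [0, 0, 0]},
  {"claw": 0.03, "slide": [0, 0, 0], "angular": [0, 0, 0]},
  {"claw": 0.03, "slide": [0, 0, 0], "angular": [0, 0, 0]},
])

```text
time_s: 4.2
eef_pos: [0.6174, -0.0283, 0.1311]
tool_rot: [3.141, -0.003, -3.051]
contact_force: [-0.2, 0.0, -3.5]
finger_gap: 0.444
gripper_force: 81.3
```

Run:
```python
from h import *
plan(.5643,.1407,.115,163.8,6)
```

```text
dist [-0.0531  0.169  -0.0161] turn [-2.000e-02 -1.600e-01  2.142e+01]
slide [0.0063, 0.0289, 0.0027] ang [-0.0, -0.03, 3.57]
slide [0.008, 0.0284, 0.0027] ang [-0.0, -0.03, 3.57]
slide [0.0098, 0.0279, 0.0027] ang [-0.0, -0.03, 3.57]
slide [0.0115, 0.0272, 0.0027] ang [-0.0, -0.03, 3.57]
slide [0.0132, 0.0264, 0.0027] ang [-0.0, -0.03, 3.57]
slide [0.0148, 0.0256, 0.0027] ang [-0.0, -0.03, 3.57]
```

Request:
play_rows([
  {"claw": 0.03, "slide": [0.0063, 0.0289, 0.0027], "angular": [0, 0, 3.57]},
  {"claw": 0.03, "slide": [0.008, 0.0284, 0.0027], "angular": [0, 0, 3.57]},
  {"claw": 0.03, "slide": [0.0098, 0.0279, 0.0027], "angular": [0, 0, 3.57]},
  {"claw": 0.03, "slide": [0.0115, 0.0272, 0.0027], "angular": [0, 0, 3.57]},
  {"claw": 0.03, "slide": [0.0132, 0.0264, 0.0027], "angular": [0, 0, 3.57]},
  {"claw": 0.03, "slide": [0.0148, 0.0256, 0.0027], "angular": [0, 0, 3.57]},
  {"claw": 0.03, "slide": [0, 0, 0], "angular": [0, 0, 0]},
  {"claw": 0.03, "slide": [0, 0, 0], "angular": [0, 0, 0]},
])

```text
time_s: 5.2
eef_pos: [0.5648, 0.1398, 0.1143]
tool_rot: [-3.139, -0.002, 2.859]
contact_force: [0.3, 0.0, -3.8]
finger_gap: 0.444
gripper_force: 81.4
```

```bash
python3 look.py w2 .085 .125
python3 - <<'E'
from h import *
plan(.5643,.1407,.046,163.8,3)
E
```

```text
5.2 [0.5648 0.1398 0.1143] [-1.7985e+02 -1.2000e-01  1.6382e+02] 0.44385837335895445
[321. 291.] 12737 0.1053 [551.4 144. ] [65.5 41.4] 74.9
dist [-0.001   0.0016 -0.0687] turn [-0.14 -0.07 -0.07]
slide [0.0004, 0.0005, 0.0229] ang [-0.05, -0.02, -0.02]
slide [0.0004, 0.0004, 0.0229] ang [-0.05, -0.02, -0.02]
slide [0.0005, 0.0004, 0.0229] ang [-0.05, -0.02, -0.02]
```

View pics/w2.png

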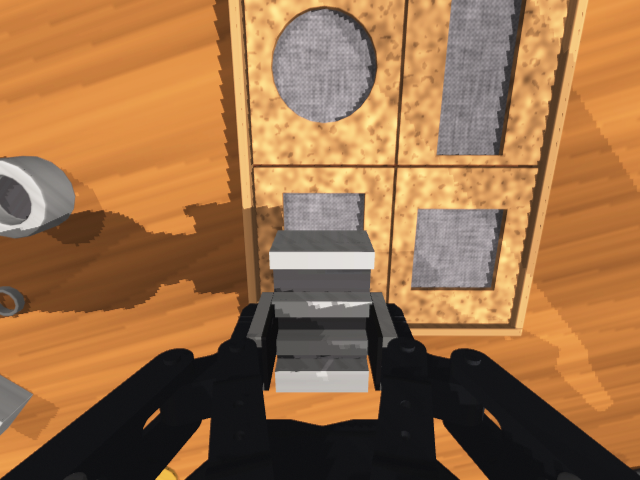

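The wrist view shows the swage block gripped square, with its top running from row 252 to row 392. Its recess's far end shows above it at row 193.

Run:
```python
from h import *
st=bot.read_state(); f=np.load('w.npz'); W=world('wrist',f['d'],st); T=R.from_euler('xyz',st['tool_rot'])
for uv in [(322,260),(322,380),(322,296),(320,210)]: print(uv,W[uv[1],uv[0]].round(4),T.inv().apply(W[uv[1],uv[0]]-st['eef_pos']).round(4))
for z in (.109,.111):
  for uv in [(322,252),(322,392)]: print(z,T.inv().apply(ray('wrist',uv,z,st)[0]-st['eef_pos']).round(4))
for uv in [(283,193),(364,193),(413,209),(507,209),(493,289),(411,289)]: print(uv,ray('wrist',uv,.0135,st)[0].round(4))
```

```text
(322, 260) [0.5365 0.1481 0.1096] [0.0302 0.0006 0.0051]
(322, 380) [0.5896 0.1326 0.109 ] [-0.0252  0.0006  0.0056]
(322, 296) [0.5543 0.1429 0.103 ] [0.0116 0.0006 0.0117]
(320, 210) [0.5403 0.1455 0.0096] [ 0.0257 -0.0006  0.1051]
0.109 [0.0332 0.0006 0.0057]
0.109 [-0.0315  0.0006  0.0056]
0.111 [0.0339 0.0006 0.0037]
0.111 [-0.0298  0.0006  0.0036]
(283, 193) [0.5224 0.1266 0.0135]
(364, 193) [0.5366 0.1755 0.0135]
(413, 209) [0.5553 0.2029 0.0135]
(507, 209) [0.5721 0.2604 0.0135]
(493, 289) [0.6258 0.2441 0.0135]
(411, 289) [0.6101 0.1902 0.0135]
```

Request:
play_rows([
  {"claw": 0.03, "slide": [-0.0014, 0.0008, 0.02], "angular": [0, 0, 0]},
  {"claw": 0.03, "slide": [0, 0, 0.02], "angular": [0, 0, 0]},
  {"claw": 0.03, "slide": [0, 0, 0.016], "angular": [0, 0, 0]},
  {"claw": 0.03, "slide": [0, 0, 0.01], "angular": [0, 0, 0]},
  {"claw": 0.03, "slide": [0, 0, 0.006], "angular": [0, 0, 0]},
  {"claw": 0.03, "slide": [0, 0, 0], "angular": [0, 0, 0]},
  {"claw": 0.03, "slide": [0, 0, 0], "angular": [0, 0, 0]},
  {"claw": 0.03, "slide": [0, 0, 0], "angular": [0, 0, 0]},
])

```text
time_s: 6.25
eef_pos: [0.5676, 0.1413, 0.0443]
tool_rot: [3.141, 0.001, 2.859]
contact_force: [-0.3, 1.6, -4.3]
finger_gap: 0.441
gripper_force: 81.4
```

Request:
play_rows([
  {"claw": 0.03, "slide": [0, 0, 0.001], "angular": [0, 0, 0]},
  {"claw": 0.03, "slide": [0, 0, 0.0005], "angular": [0, 0, 0]},
  {"claw": 0.045, "slide": [0, 0, 0], "angular": [0, 0, 0]},
  {"claw": 0.05, "slide": [0, 0, 0], "angular": [0, 0, 0]},
  {"claw": 0.05, "slide": [0, 0, 0], "angular": [0, 0, 0]},
  {"claw": 0.05, "slide": [0, 0, -0.02], "angular": [0, 0, 0]},
  {"claw": 0.05, "slide": [0, 0, -0.05], "angular": [0, 0, 0]},
  {"claw": 0.05, "slide": [0, 0, -0.03], "angular": [0, 0, 0]},
])

```text
time_s: 7.25
eef_pos: [0.5682, 0.1413, 0.1446]
tool_rot: [3.14, 0.003, 2.859]
contact_force: [0.3, -0.2, 0.1]
finger_gap: 0.585
gripper_force: 0.0
```

```bash
python3 look.py w3 .029 .042
python3 - <<'E'
from h import *
plan(.478,-.0305,.15,120,6)
E
```

```text
7.25 [0.5682 0.1413 0.1446] [1.7991e+02 1.6000e-01 1.6379e+02] 0.584748046405089
[320. 199.] 800 0.0362 [538.  149.9] [40.1  7.2] 73.6
[320. 229.] 723 0.0362 [558.1 144.1] [39.9  7.2] 73.6
[320. 254.] 745 0.0361 [575.3 139.1] [39.8  7.4] 73.5
[320. 276.] 1023 0.0361 [591.6 134.4] [40.1 12. ] 74.0
dist [-0.0922 -0.1723  0.0017] turn [ 0.47  0.35 43.79]
slide [0.0067, -0.0319, -0.0005] ang [0.08, 0.06, 7.3]
slide [0.0026, -0.0325, -0.0005] ang [0.08, 0.06, 7.3]
slide [-0.0015, -0.0325, -0.0004] ang [0.08, 0.06, 7.3]
slide [-0.0056, -0.0321, -0.0004] ang [0.08, 0.06, 7.3]
slide [-0.0097, -0.0311, -0.0003] ang [0.08, 0.06, 7.3]
slide [-0.0135, -0.0296, -0.0003] ang [0.08, 0.06, 7.3]
```

Request:
play_rows([
  {"claw": 0.075, "slide": [0.0067, -0.0319, -0.0005], "angular": [0, 0, 7.3]},
  {"claw": 0.075, "slide": [0.0026, -0.0325, -0.0005], "angular": [0, 0, 7.3]},
  {"claw": 0.075, "slide": [-0.0015, -0.0325, -0.0004], "angular": [0, 0, 7.3]},
  {"claw": 0.075, "slide": [-0.0056, -0.0321, -0.0004], "angular": [0, 0, 7.3]},
  {"claw": 0.075, "slide": [-0.0097, -0.0311, -0.0003], "angular": [0, 0, 7.3]},
  {"claw": 0.075, "slide": [-0.0135, -0.0296, -0.0003], "angular": [0, 0, 7.3]},
  {"claw": 0.075, "slide": [0, 0, 0], "angular": [0, 0, 0]},
  {"claw": 0.075, "slide": [0, 0, 0], "angular": [0, 0, 0]},
])

```text
time_s: 8.3
eef_pos: [0.4756, -0.0305, 0.1448]
tool_rot: [3.14, -0.0, 2.096]
contact_force: [0.1, 0.8, 0.6]
finger_gap: 0.879
gripper_force: 0.0
```

```bash
python3 look.py w4 .022 .036
python3 - <<'E'
from h import *
plan(.478,-.0305,.031,120,1)
E
```

```text
8.3 [ 0.4756 -0.0305  0.1448] [179.94  -0.   120.08] 0.878882550973276
[583.  80.] 5286 0.0283 [566. 142.] [66.1 42. ] -16.1
[324. 241.] 2228 0.0281 [477.5 -29.7] [47.1 46.9] -62.2
dist [ 0.0023 -0.0004 -0.1137] turn [ 0.06 -0.01  0.13]
slide [-0.0015, 0.0016, 0.1137] ang [0.06, -0.01, 0.13]
```

Request:
play_rows([
  {"claw": 0.075, "slide": [-0.0003, 0.002, 0.035], "angular": [0, 0, 0]},
  {"claw": 0.075, "slide": [0, 0, 0.035], "angular": [0, 0, 0]},
  {"claw": 0.075, "slide": [0, 0, 0.03], "angular": [0, 0, 0]},
  {"claw": 0.075, "slide": [0, 0, 0.014], "angular": [0, 0, 0]},
  {"claw": 0.075, "slide": [0, 0, 0], "angular": [0, 0, 0]},
  {"claw": 0.035, "slide": [0, 0, 0], "angular": [0, 0, 0]},
  {"claw": 0.035, "slide": [0, 0, 0], "angular": [0, 0, 0]},
  {"claw": 0.035, "slide": [0, 0, 0], "angular": [0, 0, 0]},
])

```text
time_s: 9.35
eef_pos: [0.4777, -0.0304, 0.0323]
tool_rot: [3.139, 0.001, 2.094]
contact_force: [-0.9, -0.6, 6.4]
finger_gap: 0.53
gripper_force: 80.6
```

Request:
play_rows([
  {"claw": 0.035, "slide": [0, 0, 0], "angular": [0, 0, 0]},
  {"claw": 0.035, "slide": [0, 0, 0], "angular": [0, 0, 0]},
  {"claw": 0.035, "slide": [0, 0, -0.02], "angular": [0, 0, 0]},
  {"claw": 0.035, "slide": [0, 0, -0.04], "angular": [0, 0, 0]},
  {"claw": 0.035, "slide": [0, 0, -0.03], "angular": [0, 0, 0]},
  {"claw": 0.035, "slide": [0, 0, 0], "angular": [0, 0, 0]},
  {"claw": 0.035, "slide": [0, 0, 0], "angular": [0, 0, 0]},
  {"claw": 0.035, "slide": [0, 0, 0], "angular": [0, 0, 0]},
])

```text
time_s: 10.35
eef_pos: [0.4759, -0.0303, 0.1194]
tool_rot: [-3.139, -0.002, 2.094]
contact_force: [0.5, -0.2, -3.4]
finger_gap: 0.53
gripper_force: 83.1
```

```bash
python3 look.py w5 .09 .13
python3 - <<'E'
from h import *
st=bot.read_state(); f=np.load('w.npz'); W=world('wrist',f['d'],st); T=R.from_euler('xyz',st['tool_rot'])
L=T.inv().apply((W-st['eef_pos']).reshape(-1,3)).reshape(480,640,3)
m=(f['d']>0)&(abs(L[...,1])<.018)&(abs(L[...,0])<.03)&(L[...,2]<.02)&(L[...,2]>-.01)
P=L[m]; print('block in tool frame: ztop',np.percentile(P[:,2],[5,20,50]),'x',P[:,0].min(),P[:,0].max())
plan(.460,.171,.115,120,6)
E
```

```text
10.35 [ 0.4759 -0.0303  0.1194] [-1.7985e+02 -9.0000e-02  1.2000e+02] 0.5301578600858148
[321. 305.] 10614 0.1135 [473.3 -24.7] [63.8 39.4] 59.4
block in tool frame: ztop [0.00352143 0.00411202 0.00633462] x -0.02356955922187432 0.02460316175610274
dist [-0.0161  0.2014 -0.0044] turn [-0.14 -0.08 -0.01]
slide [0.0304, 0.0145, 0.0007] ang [-0.02, -0.01, -0.0]
slide [0.0304, 0.0145, 0.0007] ang [-0.02, -0.01, -0.0]
slide [0.0304, 0.0145, 0.0007] ang [-0.02, -0.01, -0.0]
slide [0.0304, 0.0145, 0.0007] ang [-0.02, -0.01, -0.0]
slide [0.0304, 0.0145, 0.0007] ang [-0.02, -0.01, -0.0]
slide [0.0304, 0.0145, 0.0007] ang [-0.02, -0.01, -0.0]
```

Request:
play_rows([
  {"claw": 0.035, "slide": [0.0304, 0.0145, 0.0007], "angular": [0, 0, 0]},
  {"claw": 0.035, "slide": [0.0304, 0.0145, 0.0007], "angular": [0, 0, 0]},
  {"claw": 0.035, "slide": [0.0304, 0.0145, 0.0007], "angular": [0, 0, 0]},
  {"claw": 0.035, "slide": [0.0304, 0.0145, 0.0007], "angular": [0, 0, 0]},
  {"claw": 0.035, "slide": [0.0304, 0.0145, 0.0007], "angular": [0, 0, 0]},
  {"claw": 0.035, "slide": [0.0304, 0.0145, 0.0007], "angular": [0, 0, 0]},
  {"claw": 0.035, "slide": [0, 0, 0], "angular": [0, 0, 0]},
  {"claw": 0.035, "slide": [0, 0, 0], "angular": [0, 0, 0]},
])

```text
time_s: 11.4
eef_pos: [0.4608, 0.1702, 0.1157]
tool_rot: [-3.14, 0.001, 2.094]
contact_force: [-0.6, -0.3, -3.1]
finger_gap: 0.539
gripper_force: 83.1
```

Run:
```python
from h import *
st=[bot.read_state()]; p,d=bot.read_camera('wrist'); cv2.imwrite('pics/w6.png',p[...,::-1]); st.append(bot.read_state())
print([s['eef_pos'].round(4) for s in st])
plan(.460,.171,.042,120,1)
```

```text
[array([0.4608, 0.1702, 0.1157]), array([0.461 , 0.1696, 0.1159])]
dist [-0.001   0.0014 -0.0739] turn [-0.09  0.04 -0.1 ]
slide [0.0017, -0.0, 0.0739] ang [-0.09, 0.04, -0.1]
```

View pics/w6.png

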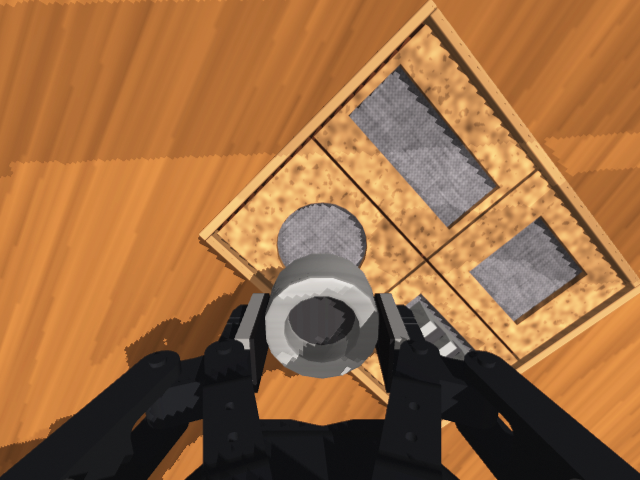

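The recess lies at columns 277–367, centred on the jaws. Its far edge at row 203 puts its centre about 1 mm ahead in tool x, so I lower the die.

Request:
play_rows([
  {"claw": 0.035, "slide": [0.001, 0, 0.022], "angular": [0, 0, 0]},
  {"claw": 0.035, "slide": [0, 0, 0.022], "angular": [0, 0, 0]},
  {"claw": 0.035, "slide": [0, 0, 0.016], "angular": [0, 0, 0]},
  {"claw": 0.035, "slide": [0, 0, 0.01], "angular": [0, 0, 0]},
  {"claw": 0.035, "slide": [0, 0, 0.003], "angular": [0, 0, 0]},
  {"claw": 0.035, "slide": [0, 0, 0.001], "angular": [0, 0, 0]},
  {"claw": 0.035, "slide": [0, 0, 0], "angular": [0, 0, 0]},
  {"claw": 0.035, "slide": [0, 0, 0], "angular": [0, 0, 0]},
])

```text
time_s: 12.45
eef_pos: [0.4608, 0.172, 0.0428]
tool_rot: [3.141, 0.0, 2.094]
contact_force: [-0.1, 0.3, -2.9]
finger_gap: 0.532
gripper_force: 83.1
```

Request:
play_rows([
  {"claw": 0.035, "slide": [0, 0, 0.001], "angular": [0, 0, 0]},
  {"claw": 0.035, "slide": [0, 0, 0.0005], "angular": [0, 0, 0]},
  {"claw": 0.053, "slide": [0, 0, 0], "angular": [0, 0, 0]},
  {"claw": 0.058, "slide": [0, 0, 0], "angular": [0, 0, 0]},
  {"claw": 0.058, "slide": [0, 0, 0], "angular": [0, 0, 0]},
  {"claw": 0.058, "slide": [0, 0, -0.02], "angular": [0, 0, 0]},
  {"claw": 0.058, "slide": [0, 0, -0.05], "angular": [0, 0, 0]},
  {"claw": 0.058, "slide": [0, 0, -0.05], "angular": [0, 0, 0]},
])

```text
time_s: 13.45
eef_pos: [0.4604, 0.1717, 0.1621]
tool_rot: [-3.141, 0.0, 2.094]
contact_force: [1.2, 0.8, -0.6]
finger_gap: 0.686
gripper_force: 0.0
```

```bash
python3 look.py w7 .029 .042
python3 - <<'E'
from h import *
plan(.6065,-.2975,.16,44,11)
E
```

```text
13.45 [0.4604 0.1717 0.1621] [-179.95    0.    119.99] 0.6864759957005604
[322. 235.] 2121 0.0361 [460.1 172.7] [46.9 46.9] 31.3
[381. 316.] 214 0.0358 [534.9 139.4] [17.9  7.8] 75.4
[445. 330.] 259 0.0352 [587.9 151.2] [25.3 10.2] -16.4
dist [ 0.1425 -0.4701 -0.0081] turn [ 0.6  -0.37 75.95]
slide [-0.0435, -0.0101, 0.0007] ang [0.05, -0.03, 6.9]
slide [-0.0444, -0.0048, 0.0007] ang [0.05, -0.03, 6.9]
slide [-0.0447, 0.0006, 0.0007] ang [0.05, -0.03, 6.9]
slide [-0.0443, 0.0059, 0.0008] ang [0.05, -0.03, 6.9]
slide [-0.0432, 0.0112, 0.0008] ang [0.05, -0.03, 6.9]
slide [-0.0416, 0.0163, 0.0008] ang [0.05, -0.03, 6.9]
slide [-0.0393, 0.0212, 0.0008] ang [0.05, -0.03, 6.9]
slide [-0.0365, 0.0258, 0.0008] ang [0.05, -0.03, 6.9]
slide [-0.0331, 0.03, 0.0008] ang [0.05, -0.03, 6.9]
slide [-0.0293, 0.0337, 0.0008] ang [0.05, -0.03, 6.9]
slide [-0.025, 0.037, 0.0008] ang [0.05, -0.03, 6.9]
```

Round die is seated, with its top at 36.1 mm. Now to the doming block.

Request:
play_rows([
  {"claw": 0.075, "slide": [-0.0435, -0.0101, 0.0007], "angular": [0, 0, 6.9]},
  {"claw": 0.075, "slide": [-0.0444, -0.0048, 0.0007], "angular": [0, 0, 6.9]},
  {"claw": 0.075, "slide": [-0.0447, 0.0006, 0.0007], "angular": [0, 0, 6.9]},
  {"claw": 0.075, "slide": [-0.0443, 0.0059, 0.0008], "angular": [0, 0, 6.9]},
  {"claw": 0.075, "slide": [-0.0432, 0.0112, 0.0008], "angular": [0, 0, 6.9]},
  {"claw": 0.075, "slide": [-0.0416, 0.0163, 0.0008], "angular": [0, 0, 6.9]},
  {"claw": 0.075, "slide": [-0.0393, 0.0212, 0.0008], "angular": [0, 0, 6.9]},
  {"claw": 0.075, "slide": [-0.0365, 0.0258, 0.0008], "angular": [0, 0, 6.9]},
])

```text
time_s: 14.5
eef_pos: [0.5649, -0.1712, 0.1546]
tool_rot: [-3.142, -0.0, 1.127]
contact_force: [0.1, -0.4, -1.9]
finger_gap: 0.875
gripper_force: 0.0
```

Request:
play_rows([
  {"claw": 0.075, "slide": [-0.0331, 0.03, 0.0008], "angular": [0, 0, 6.9]},
  {"claw": 0.075, "slide": [-0.0293, 0.0337, 0.0008], "angular": [0, 0, 6.9]},
  {"claw": 0.075, "slide": [-0.025, 0.037, 0.0008], "angular": [0, 0, 6.9]},
  {"claw": 0.075, "slide": [0, 0, 0], "angular": [0, 0, 0]},
  {"claw": 0.075, "slide": [0, 0, 0], "angular": [0, 0, 0]},
  {"claw": 0.075, "slide": [0, 0, 0], "angular": [0, 0, 0]},
  {"claw": 0.075, "slide": [0, 0, 0], "angular": [0, 0, 0]},
  {"claw": 0.075, "slide": [0, 0, 0], "angular": [0, 0, 0]},
])

```text
time_s: 15.5
eef_pos: [0.6039, -0.2974, 0.1526]
tool_rot: [-3.142, -0.0, 0.771]
contact_force: [0.1, -0.2, -0.1]
finger_gap: 0.876
gripper_force: 0.0
```

```bash
python3 look.py w8 .022 .036
```

```text
15.5 [ 0.6039 -0.2974  0.1526] [-1.800e+02 -3.000e-02  4.415e+01] 0.8762697879634593
[168.  67.] 6011 0.0304 [ 616.4 -149.9] [45.9 45.2] -57.4
[559. 179.] 1654 0.0278 [ 749.5 -394.9] [86.4 34.5] 60.3
[325. 234.] 2794 0.0303 [ 606.8 -297.3] [46.  44.9] 43.4
[ 60. 242.] 5089 0.0284 [ 466.7 -162.9] [66.3 41.3] -54.7
[632. 231.] 287 0.0285 [ 762.9 -452.5] [22.8  4.3] 6.0
[213. 300.] 188 0.028 [ 507.6 -271.4] [21.4 11.2] -19.8
[237. 310.] 166 0.028 [ 514.7 -292.7] [16.5  8.7] 48.8
```

View pics/w8.png

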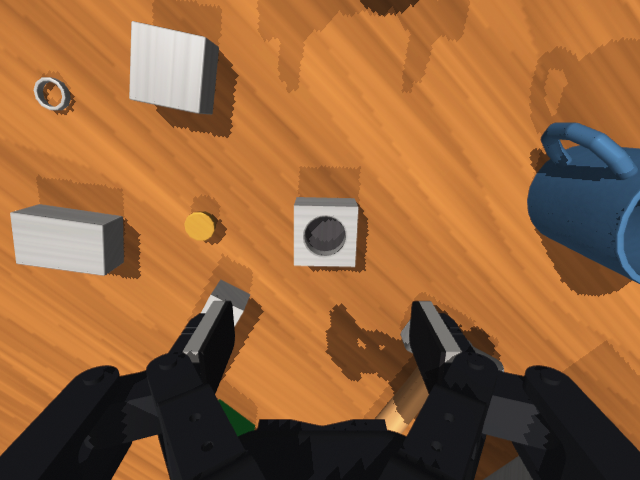

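The doming block is at (326,234), clear of its neighbours; the collet block lies behind the left finger at (225,310).

Request:
play_rows([
  {"claw": 0.075, "slide": [0.0021, 0.0019, 0.036], "angular": [0, 0, 0.7]},
  {"claw": 0.075, "slide": [0, 0, 0.036], "angular": [0, 0, 0]},
  {"claw": 0.075, "slide": [0, 0, 0.03], "angular": [0, 0, 0]},
  {"claw": 0.075, "slide": [0, 0, 0.0176], "angular": [0, 0, 0]},
  {"claw": 0.075, "slide": [0, 0, 0], "angular": [0, 0, 0]},
  {"claw": 0.035, "slide": [0, 0, 0], "angular": [0, 0, 0]},
  {"claw": 0.035, "slide": [0, 0, 0], "angular": [0, 0, 0]},
  {"claw": 0.035, "slide": [0, 0, 0], "angular": [0, 0, 0]},
])

```text
time_s: 16.55
eef_pos: [0.6073, -0.2988, 0.0349]
tool_rot: [3.139, -0.001, 0.758]
contact_force: [-1.6, -0.6, 7.0]
finger_gap: 0.507
gripper_force: 84.6
```

Request:
play_rows([
  {"claw": 0.035, "slide": [0, 0, 0], "angular": [0, 0, 0]},
  {"claw": 0.035, "slide": [0, 0, 0], "angular": [0, 0, 0]},
  {"claw": 0.035, "slide": [0, 0, -0.02], "angular": [0, 0, 0]},
  {"claw": 0.035, "slide": [0, 0, -0.04], "angular": [0, 0, 0]},
  {"claw": 0.035, "slide": [0, 0, -0.04], "angular": [0, 0, 0]},
  {"claw": 0.035, "slide": [0, 0, 0], "angular": [0, 0, 0]},
  {"claw": 0.035, "slide": [0, 0, 0], "angular": [0, 0, 0]},
  {"claw": 0.035, "slide": [0, 0, 0], "angular": [0, 0, 0]},
])

```text
time_s: 17.55
eef_pos: [0.6055, -0.2969, 0.1305]
tool_rot: [-3.137, 0.001, 0.757]
contact_force: [-0.6, -0.3, -4.3]
finger_gap: 0.501
gripper_force: 83.7
```

```bash
cat > held.py <<'E'
from h import *
def held():
    st=bot.read_state(); p,d=bot.read_camera('wrist'); np.savez('w.npz',p=p,d=d); W=world('wrist',d,st); T=R.from_euler('xyz',st['tool_rot'])
    L=T.inv().apply((W-st['eef_pos']).reshape(-1,3)).reshape(480,640,3)
    P=L[(d>0)&(abs(L[...,1])<.011)&(abs(L[...,0])<.06)&(L[...,2]<.012)&(L[...,2]>-.01)]
    print('held: ztop',np.percentile(P[:,2],[5,20,50]).round(4),'x',P[:,0].min().round(4),P[:,0].max().round(4))
E
python3 - <<'E'
from held import *
held(); plan(.5905,.2250,.115,73.8,12)
E
```

```text
held: ztop [0.0038 0.0043 0.0049] x -0.0224 0.0239
dist [-0.0151  0.5221 -0.0157] turn [ -0.24  -0.   -30.4 ]
slide [0.029, -0.0325, 0.0014] ang [-0.02, -0.0, -2.53]
slide [0.0304, -0.0312, 0.0014] ang [-0.02, -0.0, -2.53]
slide [0.0317, -0.0298, 0.0014] ang [-0.02, -0.0, -2.53]
slide [0.033, -0.0284, 0.0014] ang [-0.02, -0.0, -2.53]
slide [0.0342, -0.0269, 0.0014] ang [-0.02, -0.0, -2.53]
slide [0.0354, -0.0253, 0.0014] ang [-0.02, -0.0, -2.53]
slide [0.0365, -0.0237, 0.0013] ang [-0.02, -0.0, -2.53]
slide [0.0375, -0.0221, 0.0013] ang [-0.02, -0.0, -2.53]
slide [0.0384, -0.0204, 0.0013] ang [-0.02, -0.0, -2.53]
slide [0.0393, -0.0187, 0.0013] ang [-0.02, -0.0, -2.53]
slide [0.0401, -0.017, 0.0013] ang [-0.02, -0.0, -2.53]
slide [0.0408, -0.0152, 0.0013] ang [-0.02, -0.0, -2.53]
```

Request:
play_rows([
  {"claw": 0.035, "slide": [0.029, -0.0325, 0], "angular": [0, 0, -2.53]},
  {"claw": 0.035, "slide": [0.0304, -0.0312, 0], "angular": [0, 0, -2.53]},
  {"claw": 0.035, "slide": [0.0317, -0.0298, 0], "angular": [0, 0, -2.53]},
  {"claw": 0.035, "slide": [0.033, -0.0284, 0], "angular": [0, 0, -2.53]},
  {"claw": 0.035, "slide": [0.0342, -0.0269, 0], "angular": [0, 0, -2.53]},
  {"claw": 0.035, "slide": [0.0354, -0.0253, 0], "angular": [0, 0, -2.53]},
  {"claw": 0.035, "slide": [0.0365, -0.0237, 0], "angular": [0, 0, -2.53]},
  {"claw": 0.035, "slide": [0.0375, -0.0221, 0], "angular": [0, 0, -2.53]},
])

```text
time_s: 18.6
eef_pos: [0.596, 0.0514, 0.1319]
tool_rot: [-3.14, 0.001, 1.112]
contact_force: [1.2, -0.7, -3.5]
finger_gap: 0.5
gripper_force: 83.6
```

Request:
play_rows([
  {"claw": 0.035, "slide": [0.0384, -0.0204, 0], "angular": [0, 0, -2.53]},
  {"claw": 0.035, "slide": [0.0393, -0.0187, 0], "angular": [0, 0, -2.53]},
  {"claw": 0.035, "slide": [0.0401, -0.017, 0], "angular": [0, 0, -2.53]},
  {"claw": 0.035, "slide": [0.0408, -0.0152, 0], "angular": [0, 0, -2.53]},
  {"claw": 0.035, "slide": [0, 0, 0.005], "angular": [0, 0, 0]},
  {"claw": 0.035, "slide": [0, 0, 0], "angular": [0, 0, 0]},
  {"claw": 0.035, "slide": [0, 0, 0], "angular": [0, 0, 0]},
  {"claw": 0.035, "slide": [0, 0, 0], "angular": [0, 0, 0]},
])

```text
time_s: 19.6
eef_pos: [0.5919, 0.2224, 0.128]
tool_rot: [3.141, 0.001, 1.285]
contact_force: [-0.6, -0.2, -3.3]
finger_gap: 0.504
gripper_force: 83.7
```

Run:
```python
from held import *
held(); plan(.5905,.2250,.0443,73.8,1)
st=bot.read_state(); f=np.load('w.npz'); cv2.imwrite('pics/w9.png',f['p'][...,::-1])
```

```text
held: ztop [0.0038 0.0043 0.0049] x -0.0227 0.0242
dist [-0.0014  0.0022 -0.0837] turn [ 0.02  0.01 -0.16]
slide [0.0018, -0.002, 0.0837] ang [0.02, 0.01, -0.16]
```

View pics/w9.png

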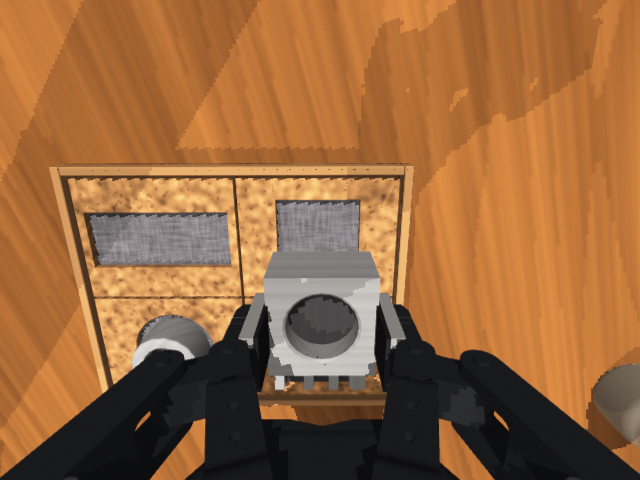

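The recess spans columns 276–360 with its far edge at row 200. Relative to the block it sits about 1.5 mm along +x and 2 mm along −y.

Request:
play_rows([
  {"claw": 0.035, "slide": [0.0015, -0.002, 0.026], "angular": [0, 0, 0]},
  {"claw": 0.035, "slide": [0, 0, 0.026], "angular": [0, 0, 0]},
  {"claw": 0.035, "slide": [0, 0, 0.018], "angular": [0, 0, 0]},
  {"claw": 0.035, "slide": [0, 0, 0.01], "angular": [0, 0, 0]},
  {"claw": 0.035, "slide": [0, 0, 0.004], "angular": [0, 0, 0]},
  {"claw": 0.035, "slide": [0, 0, 0.001], "angular": [0, 0, 0]},
  {"claw": 0.035, "slide": [0, 0, 0], "angular": [0, 0, 0]},
  {"claw": 0.035, "slide": [0, 0, 0], "angular": [0, 0, 0]},
])

```text
time_s: 20.65
eef_pos: [0.5904, 0.2261, 0.0434]
tool_rot: [3.141, -0.001, 1.287]
contact_force: [-0.0, 0.3, -4.2]
finger_gap: 0.505
gripper_force: 83.6
```

Request:
play_rows([
  {"claw": 0.035, "slide": [0, 0, 0.001], "angular": [0, 0, 0]},
  {"claw": 0.035, "slide": [0, 0, 0], "angular": [0, 0, 0]},
  {"claw": 0.05, "slide": [0, 0, 0], "angular": [0, 0, 0]},
  {"claw": 0.055, "slide": [0, 0, 0], "angular": [0, 0, 0]},
  {"claw": 0.055, "slide": [0, 0, 0], "angular": [0, 0, 0]},
  {"claw": 0.055, "slide": [0, 0, -0.02], "angular": [0, 0, 0]},
  {"claw": 0.055, "slide": [0, 0, -0.05], "angular": [0, 0, 0]},
  {"claw": 0.055, "slide": [0, 0, -0.05], "angular": [0, 0, 0]},
])

```text
time_s: 21.65
eef_pos: [0.5902, 0.2258, 0.1643]
tool_rot: [3.141, -0.0, 1.287]
contact_force: [0.4, 0.4, -0.1]
finger_gap: 0.643
gripper_force: 0.0
```

```bash
python3 look.py w10 .029 .042
python3 - <<'E'
from h import *
plan(.4755,-.2915,.16,13.8,12)
E
```

```text
21.65 [0.5902 0.2258 0.1643] [179.95  -0.    73.73] 0.6427903878705207
[321. 234.] 2748 0.0382 [590.3 227.1] [45.7 45.2] 73.9
[184. 323.] 875 0.0359 [461.9 184.8] [44.6 23.7] -4.5
[286. 327.] 248 0.0362 [541.2 159.7] [21.2  7.1] 73.7
[312. 326.] 232 0.0361 [561.1 154.2] [20.6  6.5] 73.6
[335. 326.] 229 0.0362 [578.9 149.2] [20.4  6.6] 74.2
[356. 326.] 373 0.036 [594.9 144.3] [20.7 11.1] 74.3
dist [-0.119  -0.5176 -0.0122] turn [ 0.41 -0.78 59.93]
slide [-0.0442, 0.0026, 0.0007] ang [0.03, -0.06, 4.99]
slide [-0.0438, 0.0064, 0.0007] ang [0.03, -0.06, 4.99]
slide [-0.0431, 0.0102, 0.0008] ang [0.03, -0.06, 4.99]
slide [-0.042, 0.0139, 0.0008] ang [0.03, -0.06, 4.99]
slide [-0.0407, 0.0175, 0.0009] ang [0.03, -0.06, 4.99]
slide [-0.039, 0.021, 0.0009] ang [0.03, -0.06, 4.99]
slide [-0.037, 0.0243, 0.0009] ang [0.03, -0.06, 4.99]
slide [-0.0348, 0.0274, 0.001] ang [0.03, -0.06, 4.99]
slide [-0.0322, 0.0303, 0.001] ang [0.03, -0.06, 4.99]
slide [-0.0295, 0.033, 0.001] ang [0.03, -0.06, 4.99]
slide [-0.0265, 0.0355, 0.001] ang [0.03, -0.06, 4.99]
slide [-0.0233, 0.0376, 0.001] ang [0.03, -0.06, 4.99]
```

Request:
play_rows([
  {"claw": 0.06, "slide": [-0.0442, 0.0026, 0], "angular": [0, 0, 5]},
  {"claw": 0.06, "slide": [-0.0438, 0.0064, 0], "angular": [0, 0, 5]},
  {"claw": 0.06, "slide": [-0.0431, 0.0102, 0], "angular": [0, 0, 5]},
  {"claw": 0.06, "slide": [-0.042, 0.0139, 0], "angular": [0, 0, 5]},
  {"claw": 0.06, "slide": [-0.0407, 0.0175, 0], "angular": [0, 0, 5]},
  {"claw": 0.06, "slide": [-0.039, 0.021, 0], "angular": [0, 0, 5]},
  {"claw": 0.06, "slide": [-0.037, 0.0243, 0], "angular": [0, 0, 5]},
  {"claw": 0.06, "slide": [-0.0348, 0.0274, 0], "angular": [0, 0, 5]},
])

```text
time_s: 22.7
eef_pos: [0.5107, -0.1208, 0.1631]
tool_rot: [3.14, -0.002, 0.586]
contact_force: [0.6, 0.5, 0.3]
finger_gap: 0.703
gripper_force: 0.0
```

Request:
play_rows([
  {"claw": 0.06, "slide": [-0.0322, 0.0303, 0], "angular": [0, 0, 5]},
  {"claw": 0.06, "slide": [-0.0295, 0.033, 0], "angular": [0, 0, 5]},
  {"claw": 0.06, "slide": [-0.0265, 0.0355, 0], "angular": [0, 0, 5]},
  {"claw": 0.06, "slide": [-0.0233, 0.0376, 0], "angular": [0, 0, 5]},
  {"claw": 0.06, "slide": [0, 0, 0], "angular": [0, 0, 0]},
  {"claw": 0.06, "slide": [0, 0, 0], "angular": [0, 0, 0]},
  {"claw": 0.06, "slide": [0, 0, 0], "angular": [0, 0, 0]},
  {"claw": 0.06, "slide": [0, 0, 0], "angular": [0, 0, 0]},
])

```text
time_s: 23.7
eef_pos: [0.4714, -0.2903, 0.1618]
tool_rot: [-3.141, -0.0, 0.242]
contact_force: [0.3, 0.9, 0.7]
finger_gap: 0.705
gripper_force: 0.0
```

```bash
python3 look.py w11 .022 .036; python3 -c "
from h import *
print(bot.read_state()['joints'].round(2))"
```

```text
23.7 [ 0.4714 -0.2903  0.1618] [-1.7996e+02 -2.0000e-02  1.3890e+01] 0.7053728162259586
[148.   4.] 305 0.0291 [ 590.9 -151.8] [21.2  5.1] -70.8
[574. 174.] 8729 0.0254 [ 520.1 -466.7] [197.4  74.3] 15.2
[152. 198.] 4999 0.0284 [ 466.6 -162.9] [66. 40.] -54.6
[324. 224.] 3282 0.0284 [ 474.6 -291. ] [85.2 28. ] 14.0
[375. 325.] 529 0.0301 [ 402.7 -352.7] [28.  17.4] -0.7
[ 0.02  0.71  0.81  1.83 -0.65  0.89 -0.19]
```

View pics/w11.png

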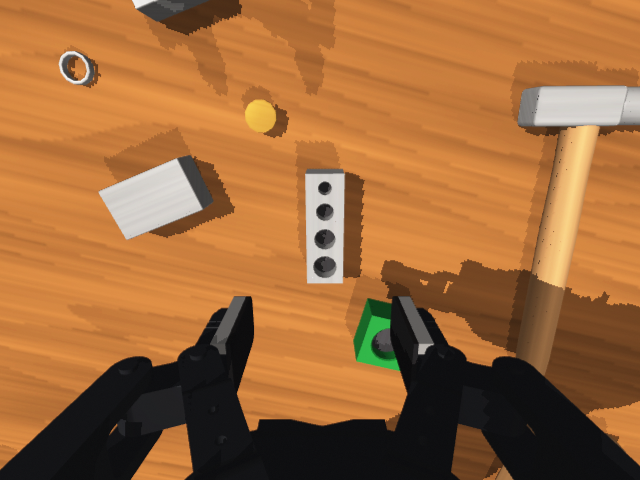

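The collet block is at (325,228), aligned with the jaws. The green look-alike at (385,335) is clear of the finger path.

Request:
play_rows([
  {"claw": 0.06, "slide": [0.0029, 0.0014, 0.038], "angular": [0, 0, 0]},
  {"claw": 0.06, "slide": [0, 0, 0.038], "angular": [0, 0, 0]},
  {"claw": 0.06, "slide": [0, 0, 0.034], "angular": [0, 0, 0]},
  {"claw": 0.06, "slide": [0, 0, 0.0208], "angular": [0, 0, 0]},
  {"claw": 0.06, "slide": [0, 0, 0], "angular": [0, 0, 0]},
  {"claw": 0.018, "slide": [0, 0, 0], "angular": [0, 0, 0]},
  {"claw": 0.018, "slide": [0, 0, 0], "angular": [0, 0, 0]},
  {"claw": 0.018, "slide": [0, 0, 0], "angular": [0, 0, 0]},
])

```text
time_s: 24.75
eef_pos: [0.4745, -0.2926, 0.0325]
tool_rot: [3.141, -0.002, 0.24]
contact_force: [-0.1, 0.4, 6.2]
finger_gap: 0.303
gripper_force: 80.8
```

Request:
play_rows([
  {"claw": 0.018, "slide": [0, 0, 0], "angular": [0, 0, 0]},
  {"claw": 0.018, "slide": [0, 0, 0], "angular": [0, 0, 0]},
  {"claw": 0.018, "slide": [0, 0, -0.02], "angular": [0, 0, 0]},
  {"claw": 0.018, "slide": [0, 0, -0.04], "angular": [0, 0, 0]},
  {"claw": 0.018, "slide": [0, 0, -0.04], "angular": [0, 0, 0]},
  {"claw": 0.018, "slide": [0, 0, 0], "angular": [0, 0, 0]},
  {"claw": 0.018, "slide": [0, 0, 0], "angular": [0, 0, 0]},
  {"claw": 0.018, "slide": [0, 0, 0], "angular": [0, 0, 0]},
])

```text
time_s: 25.75
eef_pos: [0.4731, -0.2912, 0.1294]
tool_rot: [-3.139, 0.002, 0.24]
contact_force: [-1.0, 0.1, -4.6]
finger_gap: 0.308
gripper_force: 79.8
```

Run:
```python
from held import *
held(); print(bot.read_state()['joints'].round(2)); plan(.4845,.2565,.13,-16.2,14)
```

```text
held: ztop [0.0033 0.0038 0.0043] x -0.0427 0.0435
[ 0.05  0.75  0.77  1.85 -0.69  0.84 -0.15]
dist [1.13e-02 5.48e-01 5.00e-04] turn [-0.1   0.16 29.95]
slide [0.0101, -0.0378, 0.0] ang [-0.01, 0.01, 2.14]
slide [0.0087, -0.0382, 0.0] ang [-0.01, 0.01, 2.14]
slide [0.0072, -0.0385, 0.0] ang [-0.01, 0.01, 2.14]
slide [0.0058, -0.0387, 0.0] ang [-0.01, 0.01, 2.14]
slide [0.0043, -0.0389, 0.0] ang [-0.01, 0.01, 2.14]
slide [0.0029, -0.039, 0.0] ang [-0.01, 0.01, 2.14]
slide [0.0014, -0.0391, 0.0] ang [-0.01, 0.01, 2.14]
slide [-0.0, -0.0392, 0.0] ang [-0.01, 0.01, 2.14]
slide [-0.0015, -0.0391, 0.0] ang [-0.01, 0.01, 2.14]
slide [-0.003, -0.039, -0.0] ang [-0.01, 0.01, 2.14]
slide [-0.0044, -0.0389, -0.0] ang [-0.01, 0.01, 2.14]
slide [-0.0059, -0.0387, -0.0] ang [-0.01, 0.01, 2.14]
slide [-0.0073, -0.0385, -0.0] ang [-0.01, 0.01, 2.14]
slide [-0.0087, -0.0382, -0.0] ang [-0.01, 0.01, 2.14]
```

Request:
play_rows([
  {"claw": 0.018, "slide": [0.0101, -0.0378, 0], "angular": [0, 0, 2.14]},
  {"claw": 0.018, "slide": [0.0087, -0.0382, 0], "angular": [0, 0, 2.14]},
  {"claw": 0.018, "slide": [0.0072, -0.0385, 0], "angular": [0, 0, 2.14]},
  {"claw": 0.018, "slide": [0.0058, -0.0387, 0], "angular": [0, 0, 2.14]},
  {"claw": 0.018, "slide": [0.0043, -0.0389, 0], "angular": [0, 0, 2.14]},
  {"claw": 0.018, "slide": [0.0029, -0.039, 0], "angular": [0, 0, 2.14]},
  {"claw": 0.018, "slide": [0.0014, -0.0391, 0], "angular": [0, 0, 2.14]},
  {"claw": 0.018, "slide": [0, -0.0392, 0], "angular": [0, 0, 2.14]},
])

```text
time_s: 26.8
eef_pos: [0.48, 0.022, 0.1303]
tool_rot: [3.141, 0.001, -0.06]
contact_force: [0.7, 0.1, -4.8]
finger_gap: 0.308
gripper_force: 79.9
```

Request:
play_rows([
  {"claw": 0.018, "slide": [-0.0015, -0.0391, 0], "angular": [0, 0, 2.14]},
  {"claw": 0.018, "slide": [-0.003, -0.039, 0], "angular": [0, 0, 2.14]},
  {"claw": 0.018, "slide": [-0.0044, -0.0389, 0], "angular": [0, 0, 2.14]},
  {"claw": 0.018, "slide": [-0.0059, -0.0387, 0], "angular": [0, 0, 2.14]},
  {"claw": 0.018, "slide": [-0.0073, -0.0385, 0], "angular": [0, 0, 2.14]},
  {"claw": 0.018, "slide": [-0.0087, -0.0382, 0], "angular": [0, 0, 2.14]},
  {"claw": 0.018, "slide": [0, 0, 0], "angular": [0, 0, 0]},
  {"claw": 0.018, "slide": [0, 0, 0], "angular": [0, 0, 0]},
])

```text
time_s: 27.8
eef_pos: [0.4847, 0.2549, 0.1302]
tool_rot: [3.139, 0.001, -0.283]
contact_force: [0.5, 0.1, -4.0]
finger_gap: 0.305
gripper_force: 80.1
```

Run:
```python
from held import *
held(); print(bot.read_state()['joints'].round(2)); plan(.4845,.2565,.041,-16.2,1)
f=np.load('w.npz'); cv2.imwrite('pics/w12.png',f['p'][...,::-1])
```

```text
held: ztop [0.0033 0.0037 0.0043] x -0.0433 0.043
[-1.11  0.84  1.02  1.88 -0.88  0.96 -1.53]
dist [-0.0004  0.0023 -0.0895] turn [ 0.1   0.02 -0.1 ]
slide [-0.001, -0.0022, 0.0895] ang [0.1, 0.02, -0.1]
```

View pics/w12.png

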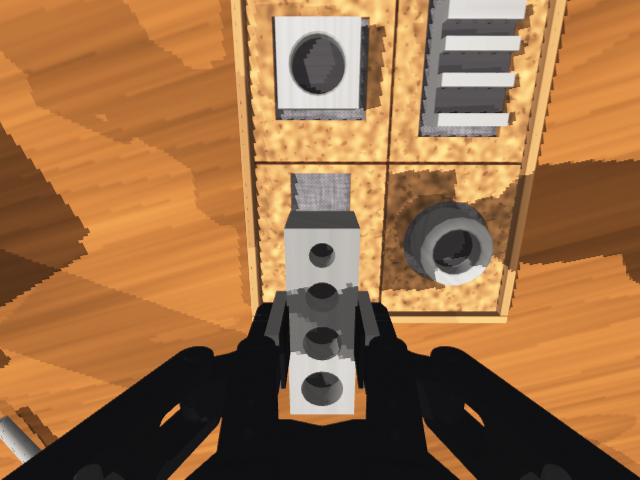

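The long recess spans columns 291–351 with its far edge at row 173, which is centred to within 1 mm of the block. The other three blocks sit in their recesses. Lowering the collet block.

Request:
play_rows([
  {"claw": 0.018, "slide": [-0.0006, -0.001, 0.028], "angular": [0, 0, 0]},
  {"claw": 0.018, "slide": [0, 0, 0.028], "angular": [0, 0, 0]},
  {"claw": 0.018, "slide": [0, 0, 0.018], "angular": [0, 0, 0]},
  {"claw": 0.018, "slide": [0, 0, 0.01], "angular": [0, 0, 0]},
  {"claw": 0.018, "slide": [0, 0, 0.004], "angular": [0, 0, 0]},
  {"claw": 0.018, "slide": [0, 0, 0.001], "angular": [0, 0, 0]},
  {"claw": 0.018, "slide": [0, 0, 0], "angular": [0, 0, 0]},
  {"claw": 0.018, "slide": [0, 0, 0], "angular": [0, 0, 0]},
])

```text
time_s: 28.85
eef_pos: [0.4852, 0.2569, 0.0425]
tool_rot: [-3.141, -0.001, -0.283]
contact_force: [-0.7, -0.7, -3.4]
finger_gap: 0.307
gripper_force: 80.0
```

Request:
play_rows([
  {"claw": 0.018, "slide": [0, 0, 0.001], "angular": [0, 0, 0]},
  {"claw": 0.018, "slide": [0, 0, 0.0005], "angular": [0, 0, 0]},
  {"claw": 0.034, "slide": [0, 0, 0], "angular": [0, 0, 0]},
  {"claw": 0.04, "slide": [0, 0, 0], "angular": [0, 0, 0]},
  {"claw": 0.04, "slide": [0, 0, 0], "angular": [0, 0, 0]},
  {"claw": 0.04, "slide": [0, 0, -0.02], "angular": [0, 0, 0]},
  {"claw": 0.04, "slide": [0, 0, -0.05], "angular": [0, 0, 0]},
  {"claw": 0.04, "slide": [0, 0, -0.06], "angular": [0, 0, 0]},
])

```text
time_s: 29.85
eef_pos: [0.4843, 0.2566, 0.1713]
tool_rot: [3.14, 0.001, -0.283]
contact_force: [1.1, 0.4, 0.5]
finger_gap: 0.469
gripper_force: 0.0
```

Request:
play_rows([
  {"claw": 0.04, "slide": [0, 0, -0.03], "angular": [0, 0, 0]},
  {"claw": 0.04, "slide": [0, 0, 0], "angular": [0, 0, 0]},
  {"claw": 0.04, "slide": [0, 0, 0], "angular": [0, 0, 0]},
  {"claw": 0.04, "slide": [0, 0, 0], "angular": [0, 0, 0]},
  {"claw": 0.04, "slide": [0, 0, 0], "angular": [0, 0, 0]},
  {"claw": 0.04, "slide": [0, 0, 0], "angular": [0, 0, 0]},
  {"claw": 0.04, "slide": [0, 0, 0], "angular": [0, 0, 0]},
  {"claw": 0.04, "slide": [0, 0, 0], "angular": [0, 0, 0]},
])

```text
time_s: 30.85
eef_pos: [0.4849, 0.2567, 0.2005]
tool_rot: [3.141, 0.0, -0.283]
contact_force: [-0.4, -0.1, -0.2]
finger_gap: 0.465
gripper_force: 0.0
```

```bash
python3 look.py w13 .029 .042
```

```text
30.85 [0.4849 0.2567 0.2005] [179.99   0.   -16.21] 0.4651122008559371
[444.  37.] 1141 0.0362 [592.1 134.5] [40.4 11.5] 73.9
[321.  76.] 2884 0.0383 [590.5 227. ] [45.1 45. ] 73.8
[442.  63.] 685 0.0362 [575.7 139.1] [40.8  7. ] 73.7
[439.  90.] 613 0.0362 [558.5 144.4] [39.9  7. ] 73.5
[437. 119.] 549 0.0363 [538.5 150.1] [40.3  6.6] 73.7
[321. 218.] 2669 0.0364 [484.9 257.3] [85.6 28.1] -16.2
[427. 221.] 1710 0.0361 [461.3 172.5] [47.2 46.8] 74.2
```

View pics/w13.png

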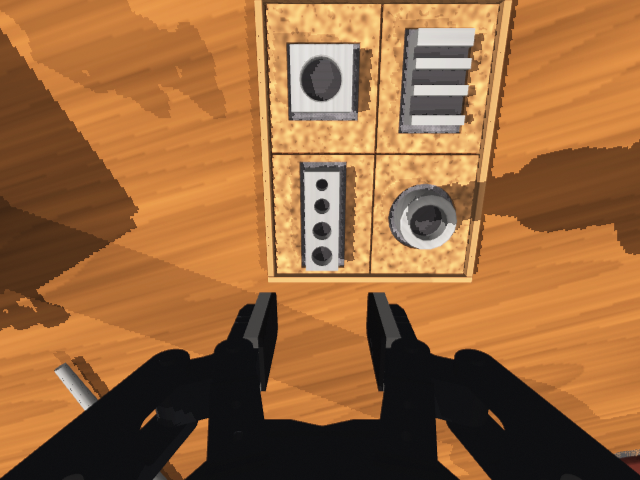

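All four blocks sit in their own recesses: doming (323,80), swage (438,80), collet (322,218) and round (427,218). Their tops measure 36.1–38.3 mm above the bench, which is the height for sitting flat on the recess floor, and the gripper is clear.

```bash
python3 -c "
from plant import bot
print(bot.finish_job())"
```

```text
the job is handed in; nothing more can be done
None
```

The four forming blocks are seated upright in their own cork recesses, the two flat blocks and the green look-alike were never touched, and I handed the job in at about 31 s of the allowed 102 s.

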